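# Right the fallen lotion bottle on the scale and tare it

### The job

The white lotion bottle has fallen over on the workshop table. Stand it upright on the pan of the scale with its whole foot on the pan, putting it down gently rather than dropping it, and let go; then press the scale's tare button fully down and let it come up again. The bottle must be left standing on the pan; do not disturb the other jars and bottles.

Things in the scene. Friction and masses are not known exactly. Their poses are not given: they have to be found in the camera images.
- bottle: The only bottle lying on its side: plain white, closed, 130 mm long: square body 46 by 46 mm, rounded edges, for 94 mm from the foot, a short shoulder, a round cap 28 mm in diameter over the last 27 mm. About 0.2 kg. Origin on its axis, 65 mm from the foot, 23 mm above the table when lying; x axis from foot to cap (up when it stands), y and z square to its flat sides.
- bottle_foot (a point): Centre of the bottle's flat foot (46 by 46 mm); axes as the bottle's.
- bottle_cap (a point): Centre of the top of the bottle's cap; axes as the bottle's.
- scale: Fixed flat electronic scale: wooden base 200 (x) by 150 (y) by 18 mm, a square steel pan, and in front of the pan (its -x side) a strip with a dark display and one round button. Origin at the centre of the base's underside, on the table; z up.
- pan (a point): Centre of the pan's top face, 24 mm above the table. The pan is 140 by 140 mm, its sides along the scale's x and y; 26 mm to +x of the scale's origin.
- tare_top (a point): Centre of the top of the tare button, a round black button 24 mm in diameter in a grey housing on the scale's front strip, 100 mm to -x and 45 mm to +y of the pan's centre in the scale's axes, 39 mm above the table. It moves down with the button.
- tare (a joint): Travel of the tare button in m: 0 is up, 0.005 is fully down (about 4 N); it springs back.
- tall_bottle: Bystander: standing white bottle, 56 mm in diameter, 165 mm tall. Origin at the centre of its foot.
- dropper_bottle: Bystander: standing amber bottle with a black nozzle, 44 mm in diameter, 138 mm tall. Origin at the centre of its foot.
- wood_lid_jar: Bystander: glass jar with a wooden lid, 76 mm in diameter, 85 mm tall. Origin at the centre of its foot.
- cream_tub: Bystander: round tub with a white lid, 88 mm in diameter, 68 mm tall. Origin at the centre of its foot.
- small_jar: Bystander: small clear jar with a metal lid, 46 mm in diameter, 38 mm tall. Origin at the centre of its foot.
- oil_vial: Bystander: small amber vial with a black cap, 28 mm in diameter, 65 mm tall. Origin at the centre of its foot.
Things that resemble listed ones, but are neither listed nor needed, are in the scene too. What is shaped like the bottle but blue is not meant. There is more than one size of the scale; the one meant has the size given above.

How it is judged (in metres and radians):
On the way, in this order (a step that is already met when the one before it is completed fails the run):
1. the bottle stands upright on the pan, released and at rest (angle between bottle's own x axis and vertical below 0.1 rad and x of bottle_foot in the frame of pan between -0.05 and 0.05 m and y of bottle_foot in the frame of pan between -0.05 and 0.05 m and z of bottle_foot in the frame of pan between -0.006 and 0.006 m and linear speed of bottle below 0.03 m/s and angular speed of bottle below 0.3 rad/s and contact force between bottle and the arm below 0.1 N and contact force between bottle and the fingers below 0.1 N), for 0.3 s.
2. the tare button is fully down while the bottle stands on the pan (angle between bottle's own x axis and vertical below 0.1 rad and x of bottle_foot in the frame of pan between -0.05 and 0.05 m and y of bottle_foot in the frame of pan between -0.05 and 0.05 m and z of bottle_foot in the frame of pan between -0.006 and 0.006 m and value of joint tare above 0.004 m), for 0.05 s.
At the end, for the whole second after the job is handed in: Bottle released, at rest, cap up within 0.1 rad of vertical, its foot on the pan (centre within 50 mm of the pan's centre along each pan side, within 6 mm in height); the button was pressed over 4 mm with the bottle standing there and is up again (under 1 mm) (all of step 1 and value of joint tare below 0.001 m); the robot touches nothing.
It fails at once if the bottle is dropped or thrown: it moves through the air, touching nothing, faster than 0.35 m/s (contact force between bottle and anything else below 0.001 N and linear speed of bottle above 0.35 m/s).
It fails at once if a bystanding jar or bottle is moved by more than 25 mm or tipped by more than 0.5 rad (distance of any of tall_bottle, dropper_bottle, wood_lid_jar, cream_tub, small_jar, oil_vial from where it was at the start of the episode above 0.025 m or angle between any of tall_bottle, dropper_bottle, wood_lid_jar, cream_tub, small_jar, oil_vial's own z axis and vertical above 0.5 rad).
It also fails if it takes over 72 s, if anything falls off the work surface, if the arm or the gripper's body presses on something with over 40 N, if the wrist force passes 120 N, or if a joint passes its speed limit or range.

### The arm

A 6-joint arm with a two-finger parallel gripper is mounted at the origin on the work surface. World frame = base frame: x ahead of the robot, y to its left, z up, the work surface at z = 0. Lengths are in mm, angles in rad, forces in N, time in s.
With the tool pointing down it reaches from about 350 to 975 mm from the base axis. Payload 7.1 kg.
Tool frame: the origin (TCP) lies at the very end of the fingers, on their centre line; the grasp point (between the pads) lies 19 mm behind it; z points along the fingers, y is the line along which they close (so a half turn about z gives the same grasp; the last joint's range is limited). The gripper opens to 88 mm and grips with 3 to 60 N. Pads are 20 mm wide; open, the fingers measure 115 mm over their backs; the gripper's body (75 mm by 178 mm) begins 61 mm behind the grasp point.
Start: joints at [-1.142, 0.423, 1.63, -0, 1.089, -0.019], TCP at [270.629, -563.351, 222.675] pointing down, gripper open.
Joint ranges: [-3, 3], [-0.9, 2.11], [0.09, 2.58], [-1.31, 4.45], [0.11, 2.69], [-2.54, 2.54]. Speed limits (rad/s): [2.39, 2.39, 3.01, 3.14, 3.14, 3.14].

### API

Orientations are given as [roll, pitch, yaw] about the fixed x, y, z axes, in that order (R = Rz(yaw) Ry(pitch) Rx(roll)).
In Python, from plant import manip, imaging, workorder gives the robot as it stands. The module is installed in compiled form; this text tells all that it offers.
- The arm moves only by the shell command python3 -m crank 'ROWS' [OPENING] [FORCE]. ROWS is JSON, a list of rows, each an object of numbers: "tx", "ty", "tz": the shift along the tool's x, y, z in mm; "spin": the turn about the tool's z in rad. In form: [{"tx": .., "ty": .., "tz": .., "spin": ..}, ...]. A call has exactly 10 rows; each row is the pose to reach, as a shift and turn from the pose commanded when the call began, along the tool's axes at that moment; what a row does not reach only later rows make up. A row lasts 1/12 s, in which the tool goes at most 41.7 mm and 7.16 degrees, less where a joint would pass 70% of its speed; a pose out of reach is approached as far as the arm can. A call with a gripper value outside its range is refused whole. OPENING is the closure, from 0 (fully open) to 1 (shut), set as the call begins (- or left out, the last holds). The fingers move at their own pace and stop on an object; FORCE is the grip in N (left out, the last holds). Time passes only in rows, so rows that repeat a pose let the fingers close, or fill a call up. It gives the time, the measured TCP pose, the force, the opening and the grip force at its end, in the units of the state.
- manip.read_state(): the state, without advancing time (a new reading comes with each control period).
- imaging.snapshot(name): name is "side" or "top"; returns a dict with "image" (384x512x3 uint8, red, green, blue), "fx", "fy", "cx", "cy" (pixels), "cam_to_world" (4x4, takes a point from camera to world coordinates). Camera axes: x right, y down, z forward; pixel columns grow to the right and rows downward; lengths in mm; the calibration is good to about 2 mm. A picture is of the moment at which its call begins. There is no depth.
- workorder.sign_off(): hands the job in; it is judged then, once.
Trained networks look in a picture, given as the dict that the camera call returned (one of the last four; its "shot" number tells which), for a name from the list of things; names that differ only in an ending like _2 or _b are one class to them, and where a whole thing is asked for, a point or a joint stands for the part that bears it (a point fixed in the world has none). Each returns a list of dicts, best first, with "confidence" (0 to 1); they miss things now and then, are a little off and sometimes report something else, mostly with a low value. They report only what shows in the picture. A call takes as long as a camera call. They do not tell look-alikes from the thing itself.
- imaging.boxes_of(picture, target): "xy" ([column, row] in pixels, amid what is visible of it).
- imaging.outline_of(picture, target): "pixels" (384x512 bool, what is visible of it) and "xy" ([column, row] in pixels, amid what is visible of it).
The state is a dict: "clock": time; "joint_pos": joint angles; "joint_velocities": joint speeds; "joint_torque": joint torques, N m; "ee_pos": TCP position; "eef_rot": TCP orientation; "force": force on the tool from outside, world axes, zero at the start; "ft_torque": the same for the moment, N m; "gripper_width": finger opening in mm; "finger_force": force on a finger pad.
Only numpy, scipy, OpenCV 4.12 (cv2) and the standard library are available. Lean on these libraries where they do the work, as an engineer would, in place of code of your own. Each camera call takes 0.05 s, during which the arm holds its last target. There are 200 camera calls.

## Working session

There is one attempt and no reset: what is moved stays moved. The work goes in short steps, Python scripts to look and compute and a shell command to move; the robot and the scene stay as the last step left them, time stands still between calls to the robot, and variables do not carry over. Pictures are saved under pics/ and viewed, at most 10 in all, crops included, and the job is handed in when it is done.

```bash
mkdir -p pics; cat > h.py <<'E'
import numpy as np, cv2
from plant import manip, imaging, workorder
def ray(p,uv):
    T=np.array(p["cam_to_world"]);d=T[:3,:3]@np.array([(uv[0]-p["cx"])/p["fx"],(uv[1]-p["cy"])/p["fy"],1]);return T[:3,3],d
def atz(p,uv,z):
    o,d=ray(p,uv);return o+d*(z-o[2])/d[2]
def proj(p,X):
    T=np.array(p["cam_to_world"]);c=T[:3,:3].T@(np.array(X)-T[:3,3]);return np.array([p["fx"]*c[0]/c[2]+p["cx"],p["fy"]*c[1]/c[2]+p["cy"]])
def save(p,n): cv2.imwrite("pics/"+n,cv2.cvtColor(p["image"],cv2.COLOR_RGB2BGR))
E
python3 - <<'E'
from h import *
np.set_printoptions(precision=1,suppress=True)
for n in("top","side"):
    p=imaging.snapshot(n);save(p,n+"0.png");print(n,np.array(p["cam_to_world"])[:3,3],p["fx"])
    for t in("bottle","scale","pan","tare_top"):
        for b in imaging.outline_of(p,t):
            m=b["pixels"].astype(np.uint8);r=cv2.minAreaRect(cv2.findNonZero(m))
            print(t,round(b["confidence"],2),b["xy"],r)
s=manip.read_state();print(s["ee_pos"],s["eef_rot"],s["gripper_width"])
E
```

```text
top [415.3   0.1 914.1] 372.80662336874633
bottle 0.7 [350.0, 193.3] ((349.4795227050781, 193.8116455078125), (55.31322479248047, 23.56795310974121), 68.5522689819336)
bottle 0.69 [374.7, 262.5] ((374.0404357910156, 267.73699951171875), (24.481210708618164, 56.793365478515625), 8.746162414550781)
scale 0.93 [181.7, 185.0] ((179.7803955078125, 186.10452270507812), (62.34834289550781, 81.79281616210938), 13.535857200622559)
scale 0.58 [173.4, 302.7] ((173.89755249023438, 301.1270446777344), (45.448944091796875, 61.111629486083984), 5.19442892074585)
pan 0.75 [180.0, 187.0] ((180.0401611328125, 186.24740600585938), (61.281986236572266, 82.6085205078125), 14.743562698364258)
pan 0.69 [171.9, 303.1] ((174.4772186279297, 299.93597412109375), (44.60561752319336, 63.16091537475586), 6.981058120727539)
tare_top 0.43 [151.0, 208.7] ((152.0, 210.5), (7.0, 8.0), 90.0)
side [127.7 713.5 611.6] 410.3013772527201
bottle 0.78 [287.9, 160.1] ((288.5793151855469, 156.54827880859375), (45.59196853637695, 20.263099670410156), 4.763641834259033)
bottle 0.65 [349.3, 164.7] ((352.96832275390625, 165.08316040039062), (49.39435577392578, 21.537717819213867), 20.85445785522461)
scale 0.66 [313.0, 292.8] ((312.94146728515625, 292.2067565917969), (77.16242218017578, 46.19563293457031), 27.69947624206543)
scale 0.6 [199.7, 244.5] ((198.2119140625, 240.878662109375), (95.82815551757812, 65.70777130126953), 37.26640319824219)
pan 0.88 [198.0, 240.4] ((198.12001037597656, 240.8400115966797), (96.80000305175781, 64.4000015258789), 36.86989974975586)
pan 0.67 [316.5, 293.1] ((313.3522033691406, 292.2687072753906), (74.65359497070312, 45.9575309753418), 28.810794830322266)
[ 270.6 -563.4  222.7] [3.1 0.  0.4] 87.98145192536057
```

View pics/top0.png

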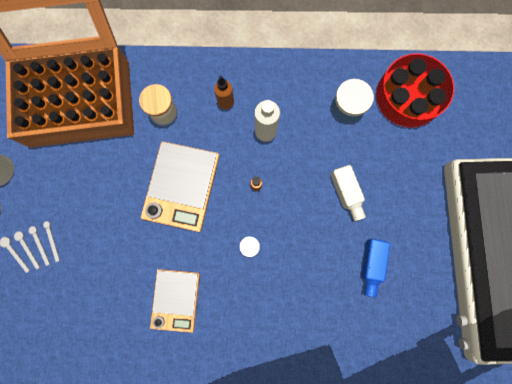

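View pics/side0.png

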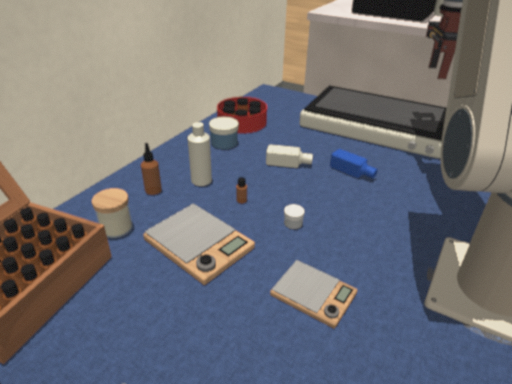

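The top view shows the white bottle lying at about (349,193), with its cap at (358,214) towards the robot. The large scale is at (180,187) with its button at (153,211), and the vial at (257,183) stands between them. The side view agrees: bottle (288,157), scale (199,242), button (206,263). Next I'll fit the bottle and scale silhouettes in both views.

```bash
cat >> h.py <<'E'
from scipy.optimize import minimize
def hullmask(p,groups):
    m=np.zeros((384*4,512*4),np.uint8)
    for g in groups:
        q=np.array([proj(p,X) for X in g])*4
        cv2.fillConvexPoly(m,cv2.convexHull(np.round(q).astype(np.int32)),255)
    return cv2.resize(m,(512,384),interpolation=cv2.INTER_AREA)/255.
def box(x0,x1,y0,y1,z0,z1): return [(x,y,z) for x in(x0,x1) for y in(y0,y1) for z in(z0,z1)]
def cyl(x0,x1,r,zc): return [(x,r*np.cos(a),zc+r*np.sin(a)) for x in(x0,x1) for a in np.arange(0,6.3,.4)]
BOT=[box(-65,29,-23,23,0,46),box(-65,29,-22,22,0,46)[4:]+cyl(38,38.1,14,23),cyl(38,65,14,23)]
SC=[box(-100,100,-75,75,0,18),box(-44,96,-70,70,18,24)]
def place(G,v):
    c,s=np.cos(v[2]),np.sin(v[2]);R=np.array([[c,-s,0],[s,c,0],[0,0,1]])
    return [np.array(g)@R.T+[v[0],v[1],0] for g in G]
def fit(G,views,v0):
    def cost(v):
        t=0
        for p,m in views:
            h=hullmask(p,place(G,v)); t-=np.minimum(h,m).sum()/np.maximum(h,m).sum()
        return t/len(views)
    s=np.array(v0)+np.array([[0,0,0],[15,0,0],[0,15,0],[0,0,.15]])
    r=minimize(cost,v0,method="Nelder-Mead",options=dict(initial_simplex=s,xatol=.1,fatol=1e-4));return r.x,r.fun
def near(p,t,uv):
    L=[b for b in imaging.outline_of(p,t) if np.hypot(*(np.array(b["xy"])-uv))<25]
    return L[0]["pixels"].astype(float)
E
cat > m.py <<'E'
from h import *
np.set_printoptions(precision=3,suppress=True)
a=imaging.snapshot("top");b=imaging.snapshot("side")
for t,G,ua,ub in(("bottle",BOT,(350,193),(288,158)),("scale",SC,(180,186),(199,242))):
    ma,mb=near(a,t,ua),near(b,t,ub)
    x=atz(a,ua,20); v0=[x[0],x[1],{"bottle":np.pi+.37,"scale":-.24}[t]]
    for V in([(a,ma),(b,mb)],[(a,ma)],[(b,mb)]): print(t,*fit(G,V,v0))
for t in("tall_bottle","dropper_bottle","wood_lid_jar","cream_tub","small_jar","oil_vial"):
    for q in imaging.boxes_of(a,t)[:2]: print(t,q["xy"],atz(a,q["xy"],40)[:2],round(q["confidence"],2))
for uv in((153,211),): print("button",atz(a,uv,39))
for q in imaging.boxes_of(b,"tare_top"): print(q["xy"],atz(b,q["xy"],37))
E
python3 m.py; python3 -c "
from h import *;s=manip.read_state();print(s['ee_pos'],s['eef_rot'])"
```

```text
bottle [ 556.057 -220.049    3.53 ] -0.886891279498363
bottle [ 555.855 -219.956    3.519] -0.918919450739377
bottle [ 557.899 -222.027    3.529] -0.8640342518271631
scale [568.875 190.841  -0.208] -0.9564214256291516
scale [566.76  193.615  -0.203] -0.9592465197805635
scale [570.2   189.641  -0.201] -0.9758720925704083
tall_bottle [266.8, 120.1] [731.726 -16.264] 0.83
tall_bottle [223.2, 92.8] [800.266  93.268] 0.18
dropper_bottle [222.0, 95.7] [792.61   95.958] 0.82
dropper_bottle [349.4, 190.4] [ 562.013 -214.982] 0.72
wood_lid_jar [159.9, 105.4] [764.253 248.84 ] 0.75
wood_lid_jar [153.6, 209.6] [505.126 246.978] 0.26
cream_tub [349.3, 100.1] [ 787.342 -218.212] 0.76
cream_tub [352.2, 190.4] [ 562.168 -221.582] 0.16
small_jar [248.1, 249.1] [418.613  20.973] 0.8
oil_vial [252.0, 184.5] [570.819  15.845] 0.49
button [501.87 248.46  39.  ]
[203.9, 257.8] [509.618 248.988  37.   ]
[330.1, 309.7] [246.685 236.395  37.   ]
[ 270.61453997 -563.34844909  222.67188652] [-3.14155729e+00  8.10229328e-06  4.47785584e-01]
```

```bash
python3 -m crank '[{"tx":20,"ty":-10,"tz":5,"spin":0},{"tx":60,"ty":-32,"tz":15,"spin":0.01},{"tx":97,"ty":-52,"tz":25,"spin":0.02},{"tx":133,"ty":-71,"tz":35,"spin":0.03},{"tx":170,"ty":-91,"tz":45,"spin":0.04},{"tx":206,"ty":-110,"tz":55,"spin":0.05},{"tx":243,"ty":-130,"tz":65,"spin":0.06},{"tx":280,"ty":-150,"tz":75,"spin":0.06},{"tx":317,"ty":-170,"tz":85,"spin":0.06},{"tx":353,"ty":-189,"tz":95,"spin":0.06}]' 0 5
python3 - <<'E'
from h import *
s=manip.read_state();print(s['ee_pos'],s['eef_rot'])
p=imaging.snapshot("side");save(p,"side1.png")
a=imaging.snapshot("top")
v=np.array([556.06,-220.05,3.53]);print(fit(BOT,[(p,near(p,"bottle",(288,158)))],v))
for q in imaging.boxes_of(p,"bottle_cap"):print("side cap",q["xy"],atz(p,q["xy"],25),q["confidence"])
for q in imaging.boxes_of(a,"bottle_cap"):print("top cap",q["xy"],atz(a,q["xy"],30),q["confidence"])
E
```

```text
clock: 1.98
ee_pos: [500.2, -249.1, 130.7]
eef_rot: [3.141, -0.0, 0.388]
force: [0.6, -0.6, -0.4]
gripper_width: 87.8
finger_force: 0.0
[ 500.15251516 -249.11437815  130.72599826] [ 3.14116092e+00 -3.66522908e-04  3.87692646e-01]
(array([ 556.39946451, -223.49129734,    3.51033215]), np.float64(-0.8724637044521074))
side cap [198.0, 244.9] [551.22480595 214.72545493  25.        ] 0.67
side cap [350.0, 166.1] [ 391.04495197 -266.00345218   25.        ] 0.66
side cap [284.0, 156.7] [ 569.74400661 -213.72066664   25.        ] 0.59
top cap [372.8, 270.5] [ 377.21037183 -268.44094447   30.        ] 0.79
top cap [343.7, 186.4] [ 573.09553428 -203.97678546   30.        ] 0.61
```

```bash
python3 -m crank '[{"tx":0,"ty":0,"tz":0,"spin":0},{"tx":0,"ty":0,"tz":0,"spin":0},{"tx":0,"ty":0,"tz":20,"spin":0},{"tx":0,"ty":0,"tz":45,"spin":0},{"tx":0,"ty":0,"tz":70,"spin":0},{"tx":0,"ty":0,"tz":90,"spin":0},{"tx":0,"ty":0,"tz":105,"spin":0},{"tx":0,"ty":0,"tz":113,"spin":0},{"tx":0,"ty":0,"tz":116,"spin":0},{"tx":0,"ty":0,"tz":116,"spin":0}]'
python3 - <<'E'
from h import *
s=manip.read_state();print(s['ee_pos'],s['eef_rot'])
p=imaging.snapshot("side");a=imaging.snapshot("top")
im=np.hstack([cv2.resize(q["image"][y:y+120,x:x+130],None,fx=3,fy=3,interpolation=cv2.INTER_CUBIC) for q,x,y in((p,230,90),(a,290,150))])
cv2.imwrite("pics/g1.png",im[:,:,::-1])
for q in (p,a): print([proj(q,X) for X in ([507,-240,23],[495.9,-244.7,23],[615.9,-195,0])])
E
```

```text
clock: 3.07
ee_pos: [498.7, -251.5, 14.8]
eef_rot: [-3.141, 0.0, 0.387]
force: [-0.4, 0.0, 0.5]
gripper_width: 88.0
finger_force: 0.0
[ 498.70179669 -251.46291989   14.76558073] [-3.14122478e+00  3.26982292e-04  3.86573056e-01]
[array([307.79534658, 159.34945489]), array([312.05216862, 159.70595674]), array([266.44784602, 162.60900617])]
[array([358.54130477, 214.52538963]), array([360.61390896, 219.21942386]), array([337.10767607, 171.47365022])]
```

View pics/g1.png

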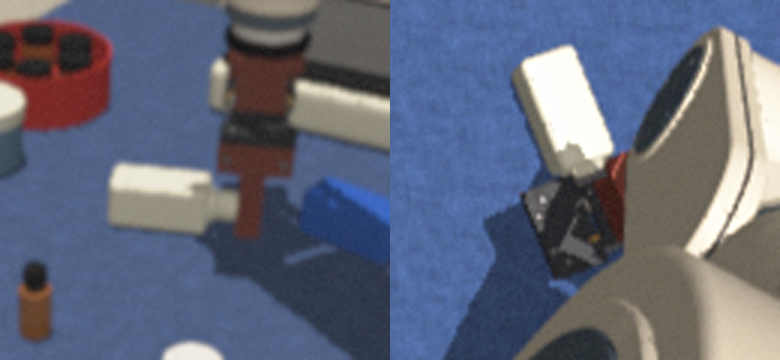

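The side view shows the finger at crop (247,205), about at the cap's end, so the tool is roughly 12 mm short. I'll correct that and then close.

```bash
python3 -m crank '[{"tx":0,"ty":-4,"tz":1,"spin":0},{"tx":4,"ty":-7,"tz":3,"spin":0},{"tx":8,"ty":-7,"tz":4,"spin":0},{"tx":12,"ty":-7,"tz":4,"spin":0},{"tx":12,"ty":-7,"tz":4,"spin":0},{"tx":12,"ty":-7,"tz":4,"spin":0},{"tx":12,"ty":-7,"tz":4,"spin":0},{"tx":12,"ty":-7,"tz":4,"spin":0},{"tx":12,"ty":-7,"tz":4,"spin":0},{"tx":12,"ty":-7,"tz":4,"spin":0}]'
python3 -m crank '[{"tx":0,"ty":0,"tz":0,"spin":0},{"tx":0,"ty":0,"tz":0,"spin":0},{"tx":0,"ty":0,"tz":0,"spin":0},{"tx":0,"ty":0,"tz":0,"spin":0},{"tx":0,"ty":0,"tz":0,"spin":0},{"tx":0,"ty":0,"tz":0,"spin":0},{"tx":0,"ty":0,"tz":0,"spin":0},{"tx":0,"ty":0,"tz":0,"spin":0},{"tx":0,"ty":0,"tz":0,"spin":0},{"tx":0,"ty":0,"tz":0,"spin":0}]' 1 5
```

```text
clock: 4.0
ee_pos: [507.5, -239.9, 10.9]
eef_rot: [-3.142, 0.0, 0.388]
force: [-0.2, -0.6, 0.9]
gripper_width: 87.9
finger_force: 0.0
clock: 4.83
ee_pos: [507.6, -239.8, 10.9]
eef_rot: [-3.142, 0.0, 0.388]
force: [0.4, 0.2, -0.5]
gripper_width: 27.8
finger_force: 5.0
```

```bash
python3 -m crank '[{"tx":3,"ty":0,"tz":-10,"spin":0},{"tx":6,"ty":0,"tz":-20,"spin":0},{"tx":10,"ty":0,"tz":-30,"spin":0},{"tx":15,"ty":0,"tz":-39,"spin":0},{"tx":21,"ty":0,"tz":-48,"spin":0},{"tx":27,"ty":0,"tz":-56,"spin":0},{"tx":34,"ty":0,"tz":-63,"spin":0},{"tx":42,"ty":0,"tz":-70,"spin":0},{"tx":51,"ty":0,"tz":-76,"spin":0},{"tx":60,"ty":0,"tz":-82,"spin":0}]'
python3 - <<'E'
from h import *
p=imaging.snapshot("side")
cv2.imwrite("pics/g2.png",cv2.resize(p["image"][60:200,220:380],None,fx=4,fy=4,interpolation=cv2.INTER_CUBIC)[:,:,::-1])
E
```

```text
clock: 5.67
ee_pos: [564.0, -216.7, 93.6]
eef_rot: [3.142, -0.0, 0.388]
force: [0.1, -0.2, -1.9]
gripper_width: 27.9
finger_force: 5.0
```

View pics/g2.png

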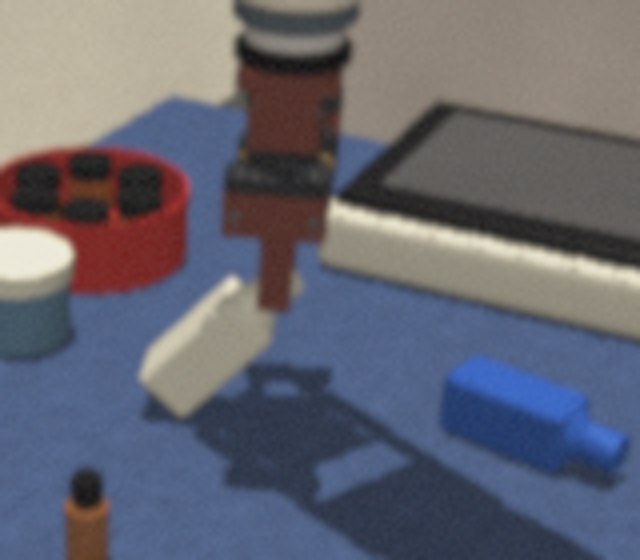

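The bottle is pivoting as planned, at about 45° with its foot edge near crop (185,415). I'll finish the arc.

```bash
python3 -m crank '[{"tx":9,"ty":0,"tz":-4,"spin":0},{"tx":19,"ty":0,"tz":-8,"spin":0},{"tx":29,"ty":0,"tz":-11,"spin":0},{"tx":39,"ty":0,"tz":-13,"spin":0},{"tx":49,"ty":0,"tz":-14,"spin":0},{"tx":60,"ty":0,"tz":-15,"spin":0},{"tx":70,"ty":0,"tz":-14,"spin":0},{"tx":80,"ty":0,"tz":-12,"spin":0},{"tx":80,"ty":0,"tz":-12,"spin":0},{"tx":80,"ty":0,"tz":-12,"spin":0}]'
python3 - <<'E'
from h import *
p=imaging.snapshot("side")
cv2.imwrite("pics/g3.png",cv2.resize(p["image"][60:200,190:350],None,fx=4,fy=4,interpolation=cv2.INTER_CUBIC)[:,:,::-1])
E
```

```text
clock: 6.55
ee_pos: [638.6, -186.5, 105.1]
eef_rot: [3.141, -0.001, 0.389]
force: [1.7, 0.7, 4.8]
gripper_width: 28.0
finger_force: 5.0
```

View pics/g3.png

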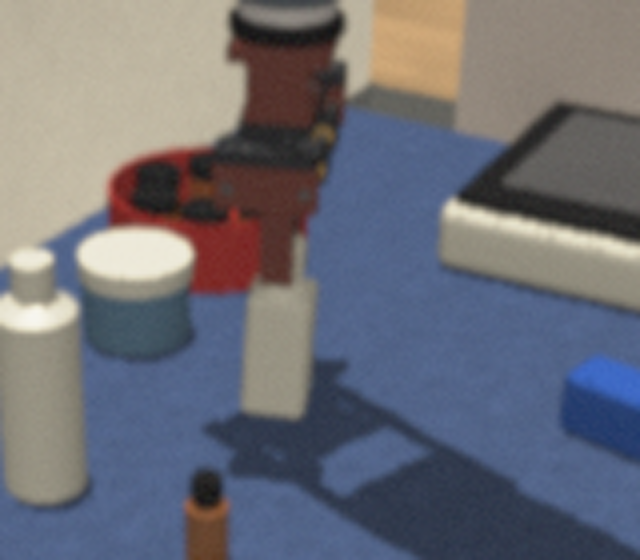

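The bottle is nearly upright: its body spans crop (245–315, 285–412) with a lean of only a few degrees. I'll ease the grip so it settles flat on its foot, then re-grip firmly.

```bash
python3 -m crank '[{"tx":0,"ty":0,"tz":0,"spin":0},{"tx":0,"ty":0,"tz":0,"spin":0},{"tx":0,"ty":0,"tz":0,"spin":0},{"tx":0,"ty":0,"tz":0,"spin":0},{"tx":0,"ty":0,"tz":0,"spin":0},{"tx":0,"ty":0,"tz":0,"spin":0},{"tx":0,"ty":0,"tz":0,"spin":0},{"tx":0,"ty":0,"tz":0,"spin":0},{"tx":0,"ty":0,"tz":0,"spin":0},{"tx":0,"ty":0,"tz":0,"spin":0}]' 0.5
python3 - <<'E'
from h import *
p=imaging.snapshot("side");a=imaging.snapshot("top")
cv2.imwrite("pics/g4.png",cv2.resize(p["image"][60:200,190:350],None,fx=4,fy=4,interpolation=cv2.INTER_CUBIC)[:,:,::-1])
f=lambda X:(proj(p,X)-[190,60])*4
for d in(0,):
  print(f([638.6,-186.5,0]),f([638.6,-186.5,94]))
x,y,c,s=638.6,-186.5,.926,.378
for z in(0,94): print([f([x+i*c*23-j*s*23,y+i*s*23+j*c*23,z]).round() for i,j in((1,1),(1,-1),(-1,-1),(-1,1))])
E
```

```text
clock: 7.43
ee_pos: [637.2, -186.8, 104.9]
eef_rot: [-3.142, 0.0, 0.388]
force: [0.0, -0.3, 0.5]
gripper_width: 43.9
finger_force: 0.0
[273.00707213 406.90971724] [276.15406194 290.69315606]
[array([237., 420.]), array([247., 389.]), array([308., 394.]), array([300., 426.])]
[array([238., 303.]), array([249., 274.]), array([313., 279.]), array([305., 308.])]
```

View pics/g4.png

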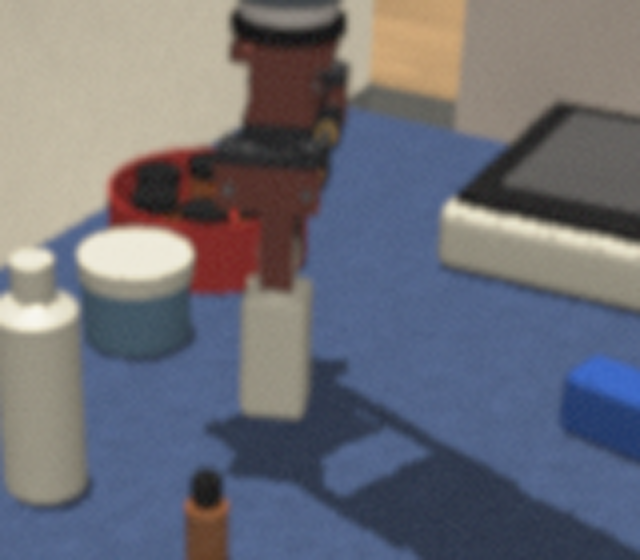

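The bottle now stands flat, with its body at crop (242–310, 280–415) matching the upright model. I'll re-grip firmly, lift, and carry it.

```bash
python3 -m crank '[{"tx":0,"ty":0,"tz":0,"spin":0},{"tx":0,"ty":0,"tz":0,"spin":0},{"tx":0,"ty":0,"tz":0,"spin":0},{"tx":0,"ty":0,"tz":0,"spin":0},{"tx":0,"ty":0,"tz":0,"spin":0},{"tx":0,"ty":0,"tz":-10,"spin":0},{"tx":0,"ty":0,"tz":-30,"spin":0},{"tx":0,"ty":0,"tz":-50,"spin":0},{"tx":0,"ty":0,"tz":-70,"spin":0},{"tx":0,"ty":0,"tz":-90,"spin":0}]' 1 30
python3 -m crank '[{"tx":0,"ty":0,"tz":0,"spin":0},{"tx":3,"ty":-10,"tz":0,"spin":0},{"tx":9,"ty":-30,"tz":0,"spin":0},{"tx":16,"ty":-50,"tz":0,"spin":0},{"tx":22,"ty":-70,"tz":0,"spin":0},{"tx":28,"ty":-90,"tz":0,"spin":0},{"tx":35,"ty":-110,"tz":0,"spin":0},{"tx":41,"ty":-130,"tz":0,"spin":0},{"tx":47,"ty":-150,"tz":0,"spin":0},{"tx":54,"ty":-170,"tz":0,"spin":0}]'
python3 -m crank '[{"tx":6,"ty":-20,"tz":0,"spin":0},{"tx":13,"ty":-40,"tz":0,"spin":0},{"tx":19,"ty":-60,"tz":0,"spin":0},{"tx":26,"ty":-83,"tz":0,"spin":0},{"tx":33,"ty":-106,"tz":0,"spin":0},{"tx":40,"ty":-129,"tz":0,"spin":0},{"tx":46,"ty":-149,"tz":0,"spin":0},{"tx":51,"ty":-165,"tz":0,"spin":0},{"tx":54,"ty":-174,"tz":0,"spin":0},{"tx":54,"ty":-174,"tz":0,"spin":0}]'
python3 - <<'E'
from h import *
s=manip.read_state();print(s['ee_pos'],s['eef_rot'],s['joint_pos'])
p=imaging.snapshot("side");a=imaging.snapshot("top")
im=np.hstack([cv2.resize(q["image"][y:y+180,x:x+130],None,fx=3,fy=3,interpolation=cv2.INTER_CUBIC) for q,x,y in((p,130,120),(a,120,90))])
cv2.imwrite("pics/g5.png",im[:,:,::-1])
f=lambda X:(proj(p,X)-[130,120])*3
print(f([607,172.6,86]),f([607,172.6,180]))
E
```

```text
clock: 8.37
ee_pos: [636.8, -186.7, 196.1]
eef_rot: [-3.141, 0.001, 0.388]
force: [-0.3, -0.1, -2.0]
gripper_width: 27.8
finger_force: 30.0
clock: 9.2
ee_pos: [621.0, -7.4, 192.9]
eef_rot: [-3.14, 0.003, 0.388]
force: [0.0, -0.0, -2.6]
gripper_width: 27.5
finger_force: 30.0
clock: 10.03
ee_pos: [605.7, 174.3, 193.4]
eef_rot: [-3.141, 0.002, 0.39]
force: [0.7, 0.1, -2.2]
gripper_width: 27.9
finger_force: 30.0
[605.71027082 174.34644751 193.40666289] [-3.14087144e+00  2.28035668e-03  3.90060609e-01] [2.61173658e-01 4.64660211e-01 1.63810569e+00 4.89148704e-04
 1.04118094e+00 1.44166258e+00]
[172.35998556 249.44485825] [161.90942278 137.0468516 ]
```

View pics/g5.png

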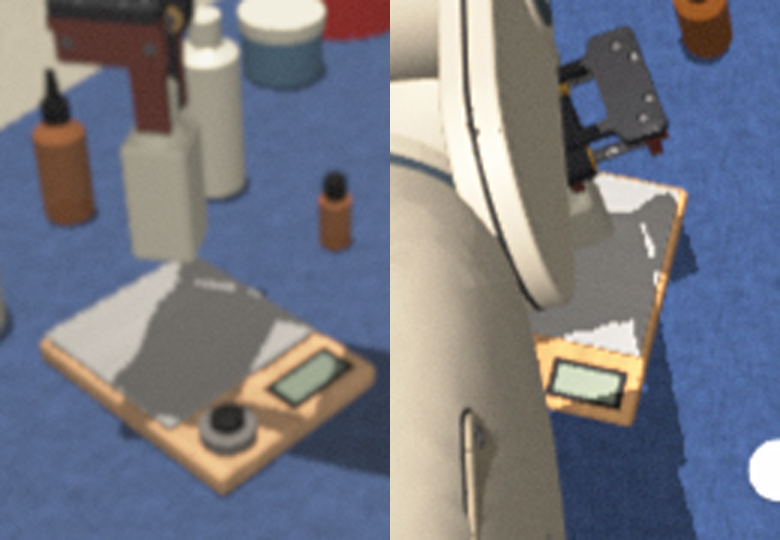

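The bottle is held upright over the pan, with its foot at crop (165,250). The pan is free, so I'll lower it.

```bash
python3 -m crank '[{"tx":0,"ty":0,"tz":5,"spin":0},{"tx":0,"ty":0,"tz":14,"spin":0},{"tx":0,"ty":0,"tz":24,"spin":0},{"tx":0,"ty":0,"tz":34,"spin":0},{"tx":0,"ty":0,"tz":44,"spin":0},{"tx":0,"ty":0,"tz":51,"spin":0},{"tx":0,"ty":0,"tz":56,"spin":0},{"tx":0,"ty":0,"tz":59,"spin":0},{"tx":0,"ty":0,"tz":60,"spin":0},{"tx":0,"ty":0,"tz":60,"spin":0}]'
python3 -m crank '[{"tx":0,"ty":0,"tz":0,"spin":0},{"tx":0,"ty":0,"tz":0.5,"spin":0},{"tx":0,"ty":0,"tz":1,"spin":0},{"tx":0,"ty":0,"tz":1.5,"spin":0},{"tx":0,"ty":0,"tz":2,"spin":0},{"tx":0,"ty":0,"tz":2.5,"spin":0},{"tx":0,"ty":0,"tz":3,"spin":0},{"tx":0,"ty":0,"tz":3.5,"spin":0},{"tx":0,"ty":0,"tz":4,"spin":0},{"tx":0,"ty":0,"tz":4,"spin":0}]'
```

```text
clock: 10.97
ee_pos: [607.2, 172.5, 134.8]
eef_rot: [-3.142, 0.0, 0.388]
force: [-0.2, -0.2, -2.3]
gripper_width: 27.1
finger_force: 30.0
clock: 11.8
ee_pos: [607.0, 172.4, 130.7]
eef_rot: [-3.142, 0.0, 0.388]
force: [0.2, -0.2, -2.8]
gripper_width: 26.9
finger_force: 30.0
```

```bash
python3 -m crank '[{"tx":0,"ty":0,"tz":0.3,"spin":0},{"tx":0,"ty":0,"tz":0.6,"spin":0},{"tx":0,"ty":0,"tz":0.9,"spin":0},{"tx":0,"ty":0,"tz":1.2,"spin":0},{"tx":0,"ty":0,"tz":1.5,"spin":0},{"tx":0,"ty":0,"tz":1.8,"spin":0},{"tx":0,"ty":0,"tz":2.1,"spin":0},{"tx":0,"ty":0,"tz":2.3,"spin":0},{"tx":0,"ty":0,"tz":2.5,"spin":0},{"tx":0,"ty":0,"tz":2.5,"spin":0}]'
```

```text
clock: 12.63
ee_pos: [607.3, 172.5, 128.9]
eef_rot: [3.141, -0.001, 0.388]
force: [-0.7, -0.5, 2.8]
gripper_width: 27.3
finger_force: 30.0
```

```bash
python3 -m crank '[{"tx":0,"ty":0,"tz":0,"spin":0},{"tx":0,"ty":0,"tz":0,"spin":0},{"tx":0,"ty":0,"tz":0,"spin":0},{"tx":0,"ty":0,"tz":0,"spin":0},{"tx":0,"ty":0,"tz":0,"spin":0},{"tx":0,"ty":0,"tz":-5,"spin":0},{"tx":0,"ty":0,"tz":-15,"spin":0},{"tx":0,"ty":0,"tz":-30,"spin":0},{"tx":0,"ty":0,"tz":-50,"spin":0},{"tx":0,"ty":0,"tz":-70,"spin":0}]' 0.4
python3 - <<'E'
from h import *
s=manip.read_state();print(s['ee_pos'],s['eef_rot'])
p=imaging.snapshot("side");a=imaging.snapshot("top")
cv2.imwrite("pics/g6.png",cv2.resize(p["image"][120:300,120:280],None,fx=3.3,fy=3.3,interpolation=cv2.INTER_CUBIC)[:,:,::-1])
for q in imaging.boxes_of(p,"tare_top"):print(q["xy"],atz(p,q["xy"],37),q["confidence"])
for X in([607.2,172.5,24],[607.2,172.5,154],[505.6,249.9,39]): print((proj(p,X)-[120,120])*3.3)
E
```

```text
clock: 13.47
ee_pos: [607.0, 172.4, 199.8]
eef_rot: [3.142, 0.0, 0.388]
force: [-0.4, 0.7, 0.7]
gripper_width: 52.7
finger_force: 0.0
[606.99978919 172.39122471 199.76324125] [3.14158934e+00 2.16124697e-04 3.87797595e-01]
[331.2, 312.1] [243.08849132 240.22366435  37.        ] 0.49
[203.7, 258.6] [508.6037319  251.01593283  37.        ] 0.42
[225.4, 133.3] [ 780.00272843 -225.75717263   37.        ] 0.22
[229.30274508 347.86657503]
[214.2744672  186.35219508]
[281.1921991  455.70802105]
```

View pics/g6.png

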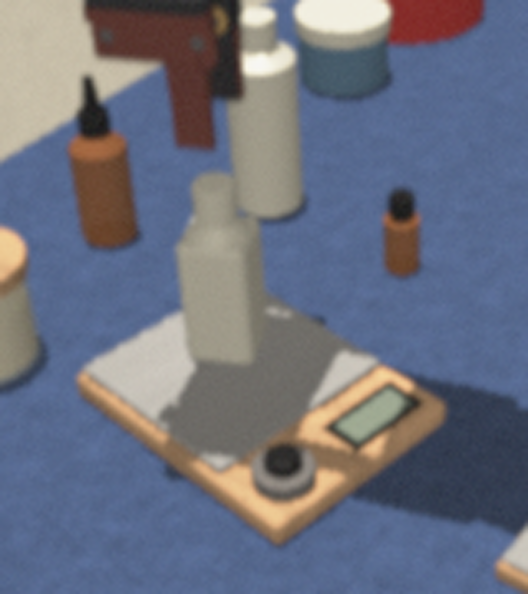

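The bottle stands alone and upright on the pan (crop 180–265, 175–360), clear of the fingers. The button top is at crop (284,457), matching its predicted (281,456). Next I'll move over it with the fingers shut.

```bash
python3 -m crank '[{"tx":0,"ty":0,"tz":-10,"spin":0},{"tx":-7,"ty":-12,"tz":-10,"spin":0.05},{"tx":-16,"ty":-28,"tz":-10,"spin":0.1},{"tx":-27,"ty":-45,"tz":-10,"spin":0.15},{"tx":-38,"ty":-64,"tz":-10,"spin":0.2},{"tx":-48,"ty":-82,"tz":-10,"spin":0.25},{"tx":-58,"ty":-98,"tz":-10,"spin":0.3},{"tx":-65,"ty":-110,"tz":-10,"spin":0.35},{"tx":-65,"ty":-110,"tz":-10,"spin":0.4},{"tx":-65,"ty":-110,"tz":-10,"spin":0.4}]' 1 20
python3 -m crank '[{"tx":0,"ty":0,"tz":5,"spin":0},{"tx":0,"ty":0,"tz":20,"spin":0},{"tx":0,"ty":0,"tz":40,"spin":0},{"tx":0,"ty":0,"tz":65,"spin":0},{"tx":0,"ty":0,"tz":90,"spin":0},{"tx":0,"ty":0,"tz":115,"spin":0},{"tx":0,"ty":0,"tz":135,"spin":0},{"tx":0,"ty":0,"tz":148,"spin":0},{"tx":0,"ty":0,"tz":155,"spin":0},{"tx":0,"ty":0,"tz":155,"spin":0}]'
python3 - <<'E'
from h import *
s=manip.read_state();print(s['ee_pos'],s['eef_rot'],s['gripper_width'])
p=imaging.snapshot("side")
cv2.imwrite("pics/g7.png",cv2.resize(p["image"][120:300,120:280],None,fx=3.3,fy=3.3,interpolation=cv2.INTER_CUBIC)[:,:,::-1])
E
```

```text
clock: 14.45
ee_pos: [504.2, 250.0, 208.0]
eef_rot: [3.141, 0.001, -0.013]
force: [-0.3, -0.4, 0.4]
gripper_width: 0.5
finger_force: 0.0
clock: 15.28
ee_pos: [504.7, 249.1, 51.9]
eef_rot: [3.14, 0.002, -0.012]
force: [0.2, -0.3, 0.2]
gripper_width: 0.2
finger_force: 0.0
[504.66262433 249.05399381  51.87287203] [ 3.14042114e+00  2.44550905e-03 -1.20575313e-02] 0.21343403209835005
```

View pics/g7.png

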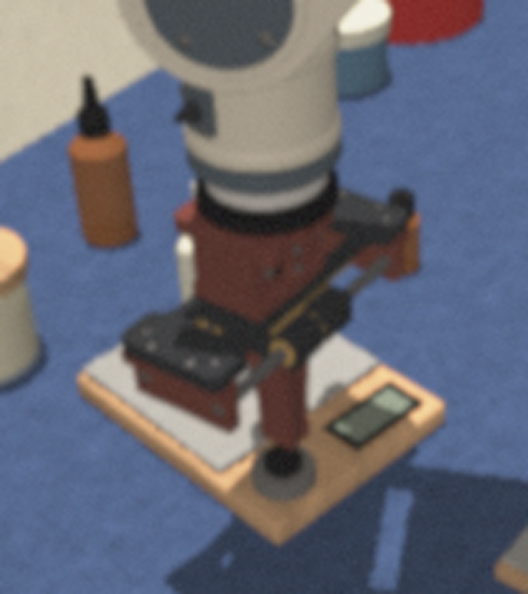

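The closed fingertips are over the button at crop (284,450), and the gripper body is clear of the bottle. Pressing now.

```bash
python3 -m crank '[{"tx":0,"ty":0,"tz":0,"spin":0},{"tx":0,"ty":0,"tz":4,"spin":0},{"tx":0,"ty":0,"tz":8,"spin":0},{"tx":0,"ty":0,"tz":11,"spin":0},{"tx":0,"ty":0,"tz":13,"spin":0},{"tx":0,"ty":0,"tz":14,"spin":0},{"tx":0,"ty":0,"tz":15,"spin":0},{"tx":0,"ty":0,"tz":16,"spin":0},{"tx":0,"ty":0,"tz":17,"spin":0},{"tx":0,"ty":0,"tz":17,"spin":0}]'
```

```text
clock: 16.17
ee_pos: [505.2, 249.7, 36.4]
eef_rot: [3.141, 0.0, -0.012]
force: [-0.1, 0.0, 1.4]
gripper_width: 0.3
finger_force: 1.3
```

```bash
python3 -m crank '[{"tx":0,"ty":0,"tz":0.4,"spin":0},{"tx":0,"ty":0,"tz":0.8,"spin":0},{"tx":0,"ty":0,"tz":1.2,"spin":0},{"tx":0,"ty":0,"tz":1.6,"spin":0},{"tx":0,"ty":0,"tz":2,"spin":0},{"tx":0,"ty":0,"tz":2.4,"spin":0},{"tx":0,"ty":0,"tz":2.8,"spin":0},{"tx":0,"ty":0,"tz":3.1,"spin":0},{"tx":0,"ty":0,"tz":3.1,"spin":0},{"tx":0,"ty":0,"tz":3.1,"spin":0}]'
```

```text
clock: 17.0
ee_pos: [505.3, 249.7, 34.2]
eef_rot: [3.142, 0.0, -0.012]
force: [-4.3, -1.7, 14.0]
gripper_width: 0.0
finger_force: 6.6
```

At z = 34.2 with 14 N, the button is on its stop. Retracting.

```bash
python3 -m crank '[{"tx":0,"ty":0,"tz":0,"spin":0},{"tx":0,"ty":0,"tz":-3,"spin":0},{"tx":0,"ty":0,"tz":-10,"spin":0},{"tx":0,"ty":0,"tz":-25,"spin":0},{"tx":0,"ty":0,"tz":-50,"spin":0},{"tx":0,"ty":0,"tz":-80,"spin":0},{"tx":0,"ty":0,"tz":-115,"spin":0},{"tx":0,"ty":0,"tz":-150,"spin":0},{"tx":0,"ty":0,"tz":-180,"spin":0},{"tx":0,"ty":0,"tz":-200,"spin":0}]'
python3 -m crank '[{"tx":0,"ty":0,"tz":0,"spin":0},{"tx":-30,"ty":0,"tz":0,"spin":0},{"tx":-60,"ty":0,"tz":0,"spin":0},{"tx":-80,"ty":0,"tz":0,"spin":0},{"tx":-90,"ty":0,"tz":0,"spin":0},{"tx":-90,"ty":0,"tz":0,"spin":0},{"tx":-90,"ty":0,"tz":0,"spin":0},{"tx":-90,"ty":0,"tz":0,"spin":0},{"tx":-90,"ty":0,"tz":0,"spin":0},{"tx":-90,"ty":0,"tz":0,"spin":0}]'
python3 - <<'E'
from h import *
p=imaging.snapshot("side")
cv2.imwrite("pics/g8.png",cv2.resize(p["image"][120:300,120:280],None,fx=3.3,fy=3.3,interpolation=cv2.INTER_CUBIC)[:,:,::-1])
E
```

```text
clock: 17.83
ee_pos: [506.6, 250.2, 237.0]
eef_rot: [-3.14, -0.004, -0.012]
force: [1.3, 0.8, -0.1]
gripper_width: 0.7
finger_force: 0.0
clock: 18.67
ee_pos: [416.3, 250.8, 233.2]
eef_rot: [-3.142, -0.0, -0.013]
force: [0.7, -0.3, 0.3]
gripper_width: 0.4
finger_force: 0.0
```

View pics/g8.png

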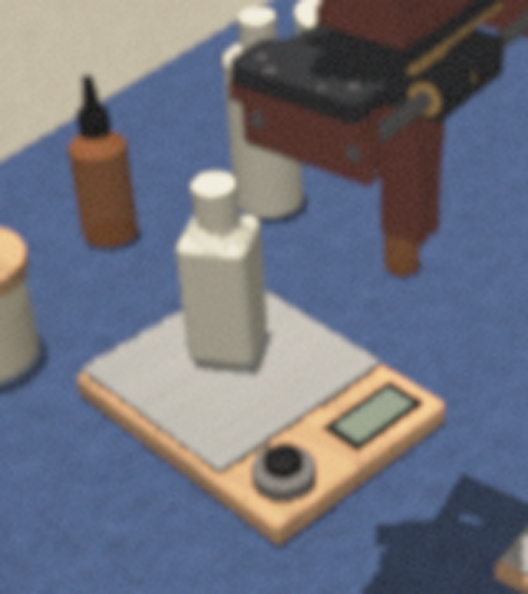

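The bottle stands on the pan (crop 180–265, 175–365), the button is up again at (284,458), and the arm is clear.

```bash
python3 -c "
from plant import workorder;print(workorder.sign_off())"
```

```text
the job is handed in; nothing more can be done
None
```

The bottle stands upright on the pan and is released, the tare button was pressed to its stop and came back up, and the job is handed in; sign-off returned no verdict.

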